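# Clear the charging dock and plug in the battery pack

## Robot

A 7-joint arm with a two-finger parallel gripper is mounted at the origin on the work surface. World frame = base frame: x ahead of the robot, y to its left, z up, the work surface at z = 0. Lengths are in mm, angles in rad, forces in N, time in s.
With the tool pointing down it reaches from about 350 to 900 mm from the base axis. Payload 19.9 kg.
Tool frame: the origin (TCP) lies on the centre line of the jaws, within the pads' length; the fingertips stand 14 mm ahead of it and the grasp point (between the pads) lies 5 mm behind it; z points along the fingers, x is the direction in which the jaws open and shut, and the axes are right-handed (so a half turn about z gives the same grasp; the last joint's range is limited). The gripper opens to 85 mm and grips with 20 to 120 N. Pads are 22 mm wide; open, the fingers measure 114 mm over their backs; the gripper's body (76 mm by 85 mm) begins 54 mm behind the grasp point. The pads swing forward as they close: fully open they stand 13 mm farther back than shut.
Start: joints at [1.171, 0.417, -0.01, 1.614, 0.005, 1.111, -0.053], TCP at [219.464, -585.182, 245.26] pointing down, gripper open.
Joint ranges: [-2.81, 2.81], [-0.39, 2.02], [-1.27, 1.25], [0.06, 2.57], [-1.19, 4.33], [0.19, 2], [-2.82, 2.82]. Speed limits (rad/s): [1.89, 1.89, 2.39, 2.39, 3.01, 3.01, 3.01].

## Interface

Orientations are given as a 3x3 rotation matrix whose columns are the frame's x, y, z axes.
In Python, from workcell import arm, snapshot, order gives the robot as it stands. The module is installed in compiled form; this text tells all that it offers.
- The arm moves only by the tool move_arm, never from a script. Its arguments are lists of equal length, an entry for each row: "hand": the finger opening in cm, from 0 to 8.54; "linear": the shift along the tool's x, y, z in cm, a list of three; "twist": the turn, a rotation vector about the tool's x, y, z in rad, a list of three. A call has 1 to 5 rows; each row is the pose to reach, as a shift and turn from the pose measured when the call began, along the tool's axes at that moment; what a row does not reach only later rows make up. A row lasts 1/12 s, in which the tool goes at most 41.7 mm and 7.16 degrees, less where a joint would pass 70% of its speed; a pose out of reach is approached as far as the arm can. A call with a gripper value outside its range is refused whole. The fingers move at their own pace and stop on an object; "grip_force" is the grip in N (left out, the last holds). Time passes only in rows, so rows that repeat a pose let the fingers close. It gives the time, the measured TCP pose, the force and the opening at its end, in the units of the state.
- arm.sense(): the state, without advancing time (a new reading comes with each control period).
- snapshot(name): name is "side" or "top" or "wrist"; returns a dict with "image" (384x512x3 uint8, blue, green, red), "depth" (384x512 float32, mm along the optical axis (not along the pixel's ray), 0 where there is no reading), "fx", "fy", "cx", "cy" (pixels), "camera_from_world" (4x4, takes a point from world to camera coordinates). Camera axes: x right, y down, z forward; pixel columns grow to the right and rows downward; lengths in mm; the calibration is good to about 2 mm. A picture is of the moment at which its call begins.
- order.hand_in(): hands the job in, once; it reports no verdict.
The state is a dict: "t": time; "q": joint angles; "qvel": joint speeds; "joint_efforts": joint torques, N m; "tcp_pos": TCP position; "eef_rot": TCP orientation; "wrist_force": force on the tool from outside, world axes, zero at the start; "torque": the same for the moment, N m; "width": opening from 0.0 (shut) to 1.0 (fully open).
Only numpy, scipy, OpenCV 4.12 (cv2) and the standard library are available. Lean on these libraries where they do the work, as an engineer would, in place of code of your own. Each camera call takes 0.05 s, during which the arm holds its last target. There are 200 camera calls.

## Task

The battery pack needs charging, but someone has parked a roll of webbing on the dock's post, so that it hangs over the charging socket. Slide the roll up off the post and stand it flat in the plywood tray, then plug the battery pack, narrow end down, fully home into the socket: push it against the stiff contacts until its shoulder sits flush on the socket block. Leave the other things on the desk where they are.

Things in the scene. Friction and masses are not known exactly. Their poses are not given: they have to be found in the camera images.
- dock: Charging dock, fixed to the desk: a grey plate 130 (x) x 120 (y) x 10 mm carrying a post and, beside it, a white socket block; origin under the plate's centre, z up.
- dock_post (a point): Top of the dock's aluminium post, 88 mm above the desk, at dock x 0, y +16 mm. The post is 15 mm across and 24 mm tall; it stands on a grey pedestal with a collar 29 mm across, whose top is 64 mm above the desk.
- dock_mid (a point): Point of the dock at x 0, y -22 mm, level with the socket block's top (60 mm up). The block, 72 (x) x 46 (y) mm, is clamped in slots: its centre is up to 12 mm off this point towards dock +x or -x, which no reading tells: feel for the hole, or look. Hole: in the block's middle, 47 (x) x 33 (y) mm; 14 mm down, a contact plate resists with 10 N, yields, and stays put.
- roll: Roll of grey webbing on a cardboard core, axis upright: 68 mm across, 44 mm tall, bore 20 mm, about 120 g; origin at the centre of its underside, z along its axis. It starts on the dock's post, resting on the pedestal, its underside 64 mm above the desk, and overhangs the socket hole.
- battery: Battery pack (the plug), upright on its narrow end, 114 mm tall, about 350 g; origin at the centre of its foot (underside), z up. Lower 34 mm: black shank 44 (x) x 30 (y) mm, its foot bevelled by 1.5 mm; above that a grey body 52 (x) x 38 (y) x 80 mm, whose underside is the shoulder. Plugged in, its x lies along the dock's x, either way round.
- tray: Shallow plywood tray fixed to the desk, outside 136 x 136 x 22 mm tall, walls and floor 4 mm; origin under its centre, z up.
- small_roll: bystander: small blue webbing roll standing on the desk, 48 mm across, 30 mm tall; origin under its centre
- mug: bystander: white mug, 76 mm across, 85 mm tall; origin under its centre
- glue: bystander: small capped jar, 42 mm across, 75 mm tall; origin under its centre
- wood_block: bystander: wooden block 40 x 50 x 35 mm tall; origin under its centre
- screwdriver: bystander: screwdriver lying on the desk near the far edge, along its own x
- paint_jar: bystander: squat glass jar, 52 mm across, 60 mm tall; origin under its centre
Not all that is in view belongs to the job. Of the things that look like the tray, take the one that is farthest to the robot's right at the start.

How it is judged:
By the outcome, as a careful person would: the job done as asked, in the order asked, and still so for the second after the job is handed in, with the robot touching nothing.
It also fails if it takes over 67 s, if anything falls off the work surface, if the arm or the gripper's body presses on something with over 40 N, if the wrist force passes 120 N, or if a joint passes its speed limit or range.

## Working session

There is one attempt and no reset: what is moved stays moved. The work goes in short steps, Python scripts to look and compute and a tool call to move; the robot and the scene stay as the last step left them, time stands still between calls to the robot, and variables do not carry over. Pictures are saved under pics/ and viewed, about 8 in all and at most 12, crops included, and the job is handed in when it is done.

Besides the shell and the picture viewer there is one more tool, called after "Emit:" by a JSON object that holds its "api" and its "payload". move_arm: Moves the arm, as the interface text tells. Its arguments: {"type":"object","properties":{"hand":{"type":"array"},"linear":{"type":"array"},"twist":{"type":"array"},"grip_force":{"type":"number"}},"required":["hand","linear","twist"]}

```bash
mkdir -p pics
cat > h.py <<'E'
import numpy as np, cv2
from workcell import arm, snapshot, order
def shot(n):
    s=snapshot(n); np.savez(f'{n}.npz',**s); return s
def load(n):
    return dict(np.load(f'{n}.npz'))
def cloud(s):
    d=s['depth']; v,u=np.mgrid[:d.shape[0],:d.shape[1]]
    P=np.stack([(u-s['cx'])/s['fx']*d,(v-s['cy'])/s['fy']*d,d],-1)
    T=np.linalg.inv(s['camera_from_world']); W=P@T[:3,:3].T+T[:3,3]
    W[d==0]=np.nan; return W
def ray(s,u,v,z):
    T=np.linalg.inv(s['camera_from_world']); r=T[:3,:3]@np.array([(u-s['cx'])/s['fx'],(v-s['cy'])/s['fy'],1]); o=T[:3,3]
    return o+r*(z-o[2])/r[2]
E
python3 - <<'E'
from h import *
a=shot('top'); b=shot('side')
cv2.imwrite('pics/1.png',cv2.resize(np.vstack([a['image'],b['image']]),None,fx=.78,fy=.78))
cv2.imwrite('pics/top.png',a['image']); cv2.imwrite('pics/side.png',b['image'])
for s in(a,b):
    T=np.linalg.inv(s['camera_from_world']);print(T.round(2),s['fx'],s['cx'],s['cy'])
st=arm.sense();print(st['eef_rot'],st['tcp_pos'],st['width'])
E
```

```text
[[ 2.00000e-02 -9.80000e-01  1.80000e-01  3.04550e+02]
 [-1.00000e+00 -2.00000e-02  0.00000e+00  5.74400e+01]
 [ 0.00000e+00 -1.80000e-01 -9.80000e-01  1.14638e+03]
 [ 0.00000e+00  0.00000e+00  0.00000e+00  1.00000e+00]] 387.71760493756204 251.14406930744371 190.28313710837486
[[-9.00000e-01 -3.00000e-01  3.20000e-01  1.06870e+02]
 [-4.40000e-01  6.30000e-01 -6.40000e-01  9.18930e+02]
 [-1.00000e-02 -7.20000e-01 -6.90000e-01  1.02888e+03]
 [ 0.00000e+00  0.00000e+00  0.00000e+00  1.00000e+00]] 454.94614188074075 254.115431031759 187.15079423732473
[[ 3.51167269e-01 -9.36312625e-01 -4.67430961e-04]
 [-9.36312100e-01 -3.51167569e-01  9.95343443e-04]
 [-1.09609923e-03  8.81292265e-05 -9.99999395e-01]] [ 219.3662832  -584.91285786  244.7461916 ] 0.9990867275442784
```

View pics/1.png

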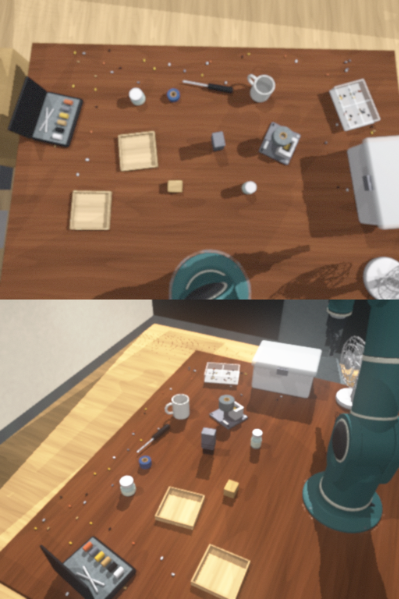

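Run:
```python
from h import *
a=load('top'); W=cloud(a); im=a['image']
c=cv2.resize(im[145:225,130:400],None,fx=2.9,fy=2.9,interpolation=cv2.INTER_CUBIC)
b=load('side')['image'][100:320,180:340]
c2=cv2.resize(b,None,fx=1.6,fy=1.6,interpolation=cv2.INTER_CUBIC)
pad=np.zeros((c2.shape[0],c.shape[1],3),np.uint8); pad[:,:c2.shape[1]]=c2
cv2.imwrite('pics/2.png',np.vstack([c,pad]))
z=W[...,2]; m=((z>12)&(z<300)).astype(np.uint8)
n,l,st,ce=cv2.connectedComponentsWithStats(m)
for i in range(1,n):
    if st[i,4]>60:
        p=W[l==i]; h=np.nanpercentile(p[:,2],95); q=p[p[:,2]>h-6]
        r=cv2.minAreaRect(q[:,:2].astype(np.float32))
        print(st[i],ce[i].round(),'h',h.round(1),'mean',q.mean(0).round(1),'rect',np.round(r[0],1),np.round(r[1],1),round(r[2],1))
```

```text
[  10   97   97   92 5421] [ 58. 147.] h 154.4 mean [631.4 672.3 156.5] rect [634.2 673. ] [ 12.4 199.6] 78.1
[318  96  34  34 653] [335. 111.] h 83.8 mean [ 748.1 -187.1   82.3] rect [ 748.4 -187.7] [74. 74.] 40.8
[ 425  102   63   65 1487] [455. 133.] h 44.0 mean [ 700.1 -549.6   41.9] rect [ 700.3 -548.7] [171.5 124.9] 17.7
[258 107  41  13 268] [282. 112.] h 26.2 mean [759.9 -30.1  23.3] rect [760.4 -28.5] [98.1 21.5] 81.9
[167 113  19  22 303] [176. 124.] h 61.6 mean [710.5 293.7  59.1] rect [711.4 293.4] [43.6 44.2] 79.7
[215 114  16  16 193] [222. 121.] h 31.1 mean [726.  154.8  28.1] rect [725.3 155. ] [44.8 42.7] 1.8
[348 162  34  42 913] [364. 181.] h 108.0 mean [ 551.1 -245.   105.6] rect [ 551.3 -244.9] [65.4 66. ] 25.7
[152 169  50  50 315] [175. 193.] h 24.1 mean [499.2 286.1  21. ] rect [501.  282.3] [136.4 136.3] 8.1
[271 169  18  25 359] [279. 181.] h 115.3 mean [531.2 -17.  112.6] rect [532. -17.] [51.5 37.8] 11.2
[ 446  174   66  120 6466] [483. 231.] h 160.3 mean [ 407.  -562.2  158. ] rect [ 395.3 -574.5] [295.8 112.3] 4.9
[216 232  18  14 252] [224. 238.] h 37.8 mean [370.  135.6  34.5] rect [369.9 134.7] [37.1 48.9] 1.3
[311 233  18  16 218] [319. 240.] h 76.5 mean [ 370.  -133.8   74. ] rect [ 370.9 -134.8] [35.7 35.7] 1.6
[ 90 245  52  49 371] [114. 269.] h 24.0 mean [277.7 446.1  21.2] rect [277.8 441.9] [135.5 137.4] 0.3
[ 226  329   88   55 2381] [266. 357.] h 287.3 mean [ 88.2  14.6 291.7] rect [81.2 13.5] [ 39.9 136.3] 2.2
[ 468  330   44   54 2049] [491. 357.] h 197.4 mean [  72.4 -522.2  211. ] rect [  71.8 -527.7] [29.4 78.5] 47.7
```

View pics/2.png

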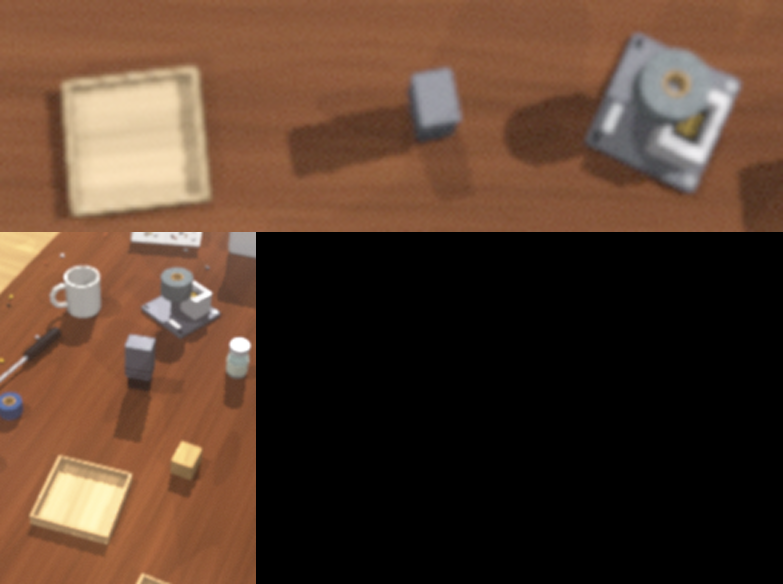

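```bash
cat >> h.py <<'E'
def rel(pos,yaw,st=None):
    "shift (cm) and twist (rad) in tool axes to a tool-down pose with jaw axis at yaw (deg, mod 180)"
    st=st or arm.sense(); R=np.array(st['eef_rot']); y=np.degrees(np.arctan2(R[1,0],R[0,0]))
    d=(yaw-y+90)%180-90; Y=np.radians(y+d)
    x=np.array([np.cos(Y),np.sin(Y),0]); G=np.stack([x,np.cross([0,0,-1],x),[0,0,-1]],1)
    tw=cv2.Rodrigues(R.T@G)[0].ravel()
    return (R.T@(np.array(pos)-st['tcp_pos'])/10).round(2), tw.round(3)
def rect(q):
    r=cv2.minAreaRect(q[:,:2].astype(np.float32)); b=cv2.boxPoints(r); e=[b[1]-b[0],b[2]-b[1]]; e.sort(key=np.linalg.norm)
    return np.round(r[0],1),np.linalg.norm(e[1]).round(1),np.linalg.norm(e[0]).round(1),round(np.degrees(np.arctan2(e[1][1],e[1][0]))%180,1)
E
python3 - <<'E'
from h import *
for n in('top','side'):
    s=load(n);W=cloud(s); im=s['image'].astype(int); z=W[...,2]
    def near(x,y,r): return np.hypot(W[...,0]-x,W[...,1]-y)<r
    sat=im.max(2)-im.min(2)
    p=W[near(540,-255,110)&(z>4)&(sat<45)]; print(n,'plate',len(p),rect(p))
    p=W[near(551,-245,45)&(z>101)]; print('roll',len(p),p.mean(0),cv2.minEnclosingCircle(p[:,:2].astype(np.float32)))
    p=W[near(532,-17,50)&(z>107)]; print('batt',len(p),p.mean(0),rect(p))
    p=W[near(532,-245,80)&(z>52)&(z<63)&(im.min(2)>130)]; print('block',len(p),p.mean(0),rect(p))
    p=W[near(501,282,110)&(z>14)&(z<40)]; print('tray',rect(p))
print(rel([551,-245,245],8))
E
```

```text
top plate 1632 (array([ 545.7, -258. ]), np.float32(131.8), np.float32(124.5), np.float32(155.4))
roll 417 [ 550.98152553 -244.94707386  105.48922251] ((551.0925903320312, -245.4782257080078), 34.16897201538086)
batt 255 [531.22822063 -16.85820978 112.2616283 ] (array([532., -17.]), np.float32(51.5), np.float32(37.8), np.float32(11.2))
block 156 [ 513.92037894 -277.89028744   58.19104305] (array([ 526.1, -275.7]), np.float32(74.4), np.float32(46.8), np.float32(154.4))
tray (array([500.9, 282.4]), np.float32(137.3), np.float32(136.5), np.float32(98.2))
side plate 1137 (array([ 547. , -255.9]), np.float32(136.5), np.float32(127.0), np.float32(156.4))
roll 203 [ 550.9155877  -240.88004884  105.63182596] ((550.1549682617188, -243.07737731933594), 35.707454681396484)
batt 164 [530.4133173  -12.9608637  112.50050182] (array([531.4, -15.4]), np.float32(52.1), np.float32(42.5), np.float32(12.4))
block 71 [ 506.21131908 -269.32444146   57.86349243] (array([ 506.5, -270. ]), np.float32(73.1), np.float32(41.8), np.float32(101.6))
tray (array([501.4, 283.1]), np.float32(139.0), np.float32(137.3), np.float32(98.1))
(array([-2.018e+01, -4.299e+01, -1.000e-02]), array([-1.000e-03,  1.000e-03, -1.352e+00]))
```

Emit:
{"api": "move_arm", "payload": {"hand": [8.54,8.54,8.54,8.54,8.54], "linear": [[-8,-17.2,0],[-8,-17.2,0],[-8,-17.2,0],[-8,-17.2,0],[-8,-17.2,0]], "twist": [[0,0,0],[0,0,0],[0,0,0],[0,0,0],[0,0,0]], "grip_force": 40}}

```text
t: 0.52
tcp_pos: [355.5, -445.8, 244.7]
eef_rot: [[0.355, -0.935, 0.0], [-0.935, -0.355, 0.002], [-0.002, -0.001, -1.0]]
wrist_force: [0.7, -1.0, 0.7]
width: 0.997
```

Emit:
{"api": "move_arm", "payload": {"hand": [8.54,8.54,8.54,8.54,8.54], "linear": [[-8,-17.2,0],[-8,-17.2,0],[-8,-17.2,0],[-8,-17.2,0],[-8,-17.2,0]], "twist": [[0,0,0],[0,0,0],[0,0,0],[0,0,0],[0,0,0]]}}

```text
t: 0.93
tcp_pos: [490.3, -306.3, 244.9]
eef_rot: [[0.358, -0.934, 0.001], [-0.934, -0.358, 0.003], [-0.003, -0.002, -1.0]]
wrist_force: [-0.3, 0.1, 0.1]
width: 1.001
```

Emit:
{"api": "move_arm", "payload": {"hand": [8.54,8.54,8.54,8.54,8.54], "linear": [[-4.2,-8.6,0],[-4.2,-8.6,0],[-4.2,-8.6,0],[-4.2,-8.6,0],[-4.2,-8.6,0]], "twist": [[0,0,-0.6],[0,0,-0.6],[0,0,-0.6],[0,0,-0.6],[0,0,-0.6]]}}

```text
t: 1.35
tcp_pos: [556.3, -234.7, 244.7]
eef_rot: [[0.828, -0.561, 0.0], [-0.561, -0.828, 0.004], [-0.002, -0.003, -1.0]]
wrist_force: [-0.3, -1.4, -0.3]
width: 1.006
```

Emit:
{"api": "move_arm", "payload": {"hand": [8.54,8.54,8.54,8.54,8.54], "linear": [[0,0,0],[0,0,0],[0,0,0],[0,0,0],[0,0,0]], "twist": [[0,0,-0.6],[0,0,-0.6],[0,0,-0.6],[0,0,-0.6],[0,0,-0.6]]}}

```text
t: 1.77
tcp_pos: [556.1, -234.7, 244.4]
eef_rot: [[1.0, 0.011, -0.001], [0.011, -1.0, 0.004], [-0.0, -0.004, -1.0]]
wrist_force: [0.7, -0.2, -0.6]
width: 0.996
```

Run:
```python
from h import *
s=shot('wrist'); W=cloud(s); z=W[...,2]
st=arm.sense(); print(st['t'],st['tcp_pos'],st['wrist_force'],st['width'])
p=W[(np.hypot(W[...,0]-551,W[...,1]+245)<45)&(z>101)&(z<115)]; print(len(p))
if len(p): print(p.mean(0),cv2.minEnclosingCircle(p[:,:2].astype(np.float32)))
cv2.imwrite('pics/3.png',s['image'])
print(rel([551,-245,180],8))
```

```text
1.8167 [ 556.12407119 -234.72197577  244.33020051] [-0.10197392 -0.49024303 -0.29574065] 0.9970249940796496
4380
[ 552.45015455 -243.90423506  106.01155126] ((552.5263061523438, -245.46786499023438), 34.03361129760742)
(array([-0.53,  1.05,  6.43]), array([-0.004,  0.   , -0.121]))
```

View pics/3.png

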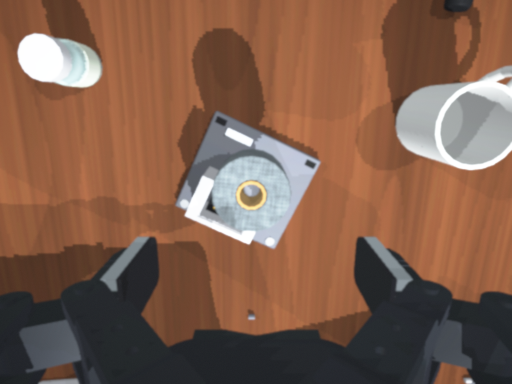

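Emit:
{"api": "move_arm", "payload": {"hand": [8.54,8.54,8.54,8.54,8.54], "linear": [[-0.42,1.03,4],[-0.42,1.03,8],[-0.42,1.03,11],[-0.42,1.03,13.5],[-0.42,1.03,15.3]], "twist": [[0,0,-0.12],[0,0,-0.12],[0,0,-0.12],[0,0,-0.12],[0,0,-0.12]]}}

```text
t: 2.23
tcp_pos: [550.8, -244.2, 88.5]
eef_rot: [[0.991, 0.135, -0.003], [0.135, -0.991, 0.005], [-0.002, -0.006, -1.0]]
wrist_force: [-0.2, 0.5, -0.3]
width: 0.998
```

Emit:
{"api": "move_arm", "payload": {"hand": [6.2,6.2,6.2,6.2,6.2], "linear": [[0,0,0],[0,0,0],[0,0,0],[0,0,0],[0,0,0]], "twist": [[0,0,0],[0,0,0],[0,0,0],[0,0,0],[0,0,0]], "grip_force": 40}}

```text
t: 2.65
tcp_pos: [551.3, -244.5, 89.7]
eef_rot: [[0.991, 0.134, -0.002], [0.134, -0.991, 0.005], [-0.001, -0.005, -1.0]]
wrist_force: [0.1, 0.3, -1.3]
width: 0.794
```

Emit:
{"api": "move_arm", "payload": {"hand": [6.2,6.2,6.2], "linear": [[0,0,0],[0,0,0],[0,0,0]], "twist": [[0,0,0],[0,0,0],[0,0,0]]}}

```text
t: 2.9
tcp_pos: [551.5, -244.6, 90.1]
eef_rot: [[0.991, 0.134, -0.001], [0.134, -0.991, 0.004], [-0.001, -0.004, -1.0]]
wrist_force: [0.2, -0.7, -1.9]
width: 0.792
```

Emit:
{"api": "move_arm", "payload": {"hand": [6.2,6.2,6.2,6.2,6.2], "linear": [[0,0,-1],[0,0,-2.5],[0,0,-4.5],[0,0,-7],[0,0,-9]], "twist": [[0,0,0],[0,0,0],[0,0,0],[0,0,0],[0,0,0]]}}

```text
t: 3.32
tcp_pos: [551.8, -244.9, 182.5]
eef_rot: [[0.991, 0.134, -0.0], [0.134, -0.991, 0.004], [0.0, -0.004, -1.0]]
wrist_force: [-0.0, 0.1, -1.8]
width: 0.789
```

Emit:
{"api": "move_arm", "payload": {"hand": [6.2,6.2,6.2,6.2,6.2], "linear": [[0,0,-2],[0,0,-5],[0,0,-8],[0,0,-10],[0,0,-10]], "twist": [[0,0,0],[0,0,0],[0,0,0],[0,0,0],[0,0,0]]}}

```text
t: 3.73
tcp_pos: [553.2, -245.5, 287.9]
eef_rot: [[0.991, 0.134, 0.006], [0.134, -0.991, 0.001], [0.006, -0.0, -1.0]]
wrist_force: [0.8, 0.2, -1.3]
width: 0.791
```

Run:
```python
from h import *
s=shot('wrist'); st=arm.sense(); print(st['t'],st['tcp_pos'],st['wrist_force'],st['width'])
a=shot('top')
c=cv2.resize(a['image'][120:240,300:430],None,fx=3,fy=3,interpolation=cv2.INTER_CUBIC)
cv2.imwrite('pics/4.png',np.hstack([cv2.resize(s['image'],(400,300)),c[:300]]))
print(rel([501,282.5,275],8))
```

```text
3.7833 [ 552.52313377 -245.35057784  285.37560177] [-0.95371001  0.03257896 -2.53329719] 0.7904673737365023
(array([  2.04, -52.98,   1.01]), array([-0.003, -0.001, -0.005]))
```

View pics/4.png

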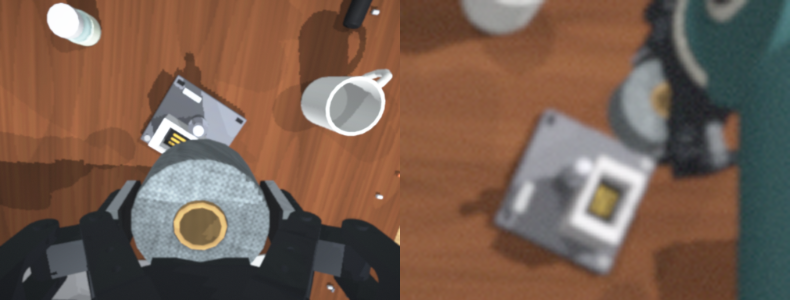

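Emit:
{"api": "move_arm", "payload": {"hand": [6.2,6.2,6.2,6.2,6.2], "linear": [[0.7,-19,0.4],[0.7,-19,0.4],[0.7,-19,0.4],[0.7,-19,0.4],[0.7,-19,0.4]], "twist": [[0,0,0],[0,0,0],[0,0,0],[0,0,0],[0,0,0]]}}

```text
t: 4.25
tcp_pos: [532.0, -51.3, 279.4]
eef_rot: [[0.99, 0.138, -0.0], [0.138, -0.99, 0.004], [0.0, -0.004, -1.0]]
wrist_force: [0.5, 2.0, -2.4]
width: 0.788
```

Emit:
{"api": "move_arm", "payload": {"hand": [6.2,6.2,6.2,6.2,6.2], "linear": [[0.7,-19,0.4],[0.7,-19,0.4],[0.7,-19,0.4],[0.7,-19,0.4],[0.7,-19,0.4]], "twist": [[0,0,0],[0,0,0],[0,0,0],[0,0,0],[0,0,0]]}}

```text
t: 4.67
tcp_pos: [511.0, 141.6, 275.6]
eef_rot: [[0.99, 0.141, -0.002], [0.141, -0.99, 0.005], [-0.001, -0.005, -1.0]]
wrist_force: [0.1, 0.4, -0.9]
width: 0.792
```

Emit:
{"api": "move_arm", "payload": {"hand": [6.2,6.2,6.2,6.2,6.2], "linear": [[0.7,-15,0.4],[0.7,-15,0.4],[0.7,-15,0.4],[0.7,-15,0.4],[0.7,-15,0.4]], "twist": [[0,0,0],[0,0,0],[0,0,0],[0,0,0],[0,0,0]]}}

```text
t: 5.08
tcp_pos: [493.8, 297.2, 271.3]
eef_rot: [[0.989, 0.148, -0.004], [0.148, -0.989, 0.007], [-0.003, -0.007, -1.0]]
wrist_force: [-0.8, -0.2, -1.6]
width: 0.794
```

Run:
```python
from h import *
st=arm.sense(); print(st['t'],st['tcp_pos'],st['wrist_force'],st['width'])
print(rel([501,282.5,33],8))
a=load('top');W=cloud(a); im=a['image'].astype(int); z=W[...,2]
n=np.hypot(W[...,0]-528,W[...,1]+274)<48
print(im[195:225:5,355:385:5].min(2))
for th in(150,170,190):
    p=W[n&(z>50)&(z<66)&(im.min(2)>th)]; print('block',len(p),p.mean(0),rect(p))
sat=im.max(2)-im.min(2)
p=W[(np.hypot(W[...,0]-546,W[...,1]+258)<95)&(z>4)&(z<18)&(sat<45)]; print('plate',len(p),rect(p))
```

```text
5.0833 [493.80092538 297.15669708 271.34172452] [-0.82532254 -0.16220519 -1.59201143] 0.7936930315377353
(array([ 0.57,  1.73, 23.82]), array([-0.007,  0.003,  0.009]))
[[133 218 241 198 157  59]
 [ 87 112 135 206  62  58]
 [ 70 118 139 130  59  59]
 [ 60  50  86  71  61  56]
 [ 59  55  57  55  49  56]
 [ 65  60  55  53  54  56]]
block 259 [ 527.01915091 -274.29124523   57.90201332] (array([ 530.7, -265.3]), np.float32(73.1), np.float32(69.2), np.float32(156.3))
block 252 [ 526.43321299 -274.42810427   57.92505919] (array([ 530.1, -266.7]), np.float32(73.1), np.float32(66.3), np.float32(156.3))
block 235 [ 526.60363818 -275.02156747   57.98398892] (array([ 530. , -267.1]), np.float32(72.9), np.float32(65.4), np.float32(156.0))
plate 1056 (array([ 545. , -260.1]), np.float32(131.7), np.float32(120.5), np.float32(155.0))
```

Emit:
{"api": "move_arm", "payload": {"hand": [6.2,6.2,6.2,6.2,6.2], "linear": [[0.57,1.73,4],[0.57,1.73,8],[0.57,1.73,12],[0.57,1.73,15.5],[0.57,1.73,18]], "twist": [[-0.007,0.003,0],[-0.007,0.003,0],[-0.007,0.003,0],[-0.007,0.003,0],[-0.007,0.003,0]]}}

```text
t: 5.5
tcp_pos: [499.5, 280.9, 87.2]
eef_rot: [[0.989, 0.149, -0.004], [0.149, -0.989, -0.001], [-0.004, 0.001, -1.0]]
wrist_force: [0.4, -0.2, -1.8]
width: 0.795
```

Emit:
{"api": "move_arm", "payload": {"hand": [6.2,6.2,6.2,6.2,6.2], "linear": [[0,0,1.5],[0,0,3],[0,0,4],[0,0,4.5],[0,0,4.5]], "twist": [[0,0,0],[0,0,0],[0,0,0],[0,0,0],[0,0,0]]}}

```text
t: 5.92
tcp_pos: [498.7, 280.6, 41.3]
eef_rot: [[0.989, 0.149, -0.006], [0.149, -0.989, -0.002], [-0.006, 0.001, -1.0]]
wrist_force: [-0.0, -0.5, -0.7]
width: 0.792
```

Run:
```python
from h import *
st=arm.sense(); print(st['t'],st['tcp_pos'],st['wrist_force'],st['width'])
print(rel([501,282.5,31],8))
```

```text
5.9167 [498.69490956 280.56491409  41.30902736] [-0.03334919 -0.48677306 -0.65563753] 0.7923638679097748
(array([ 0.26, -0.16,  1.03]), array([0.001, 0.006, 0.01 ]))
```

Emit:
{"api": "move_arm", "payload": {"hand": [6.2,6.2,6.2,6.2,6.2], "linear": [[0.26,-0.16,0.4],[0.26,-0.16,0.8],[0.26,-0.16,1.0],[0.26,-0.16,1.15],[0.26,-0.16,1.15]], "twist": [[0,0.005,0],[0,0.005,0],[0,0.005,0],[0,0.005,0],[0,0.005,0]]}}

```text
t: 6.33
tcp_pos: [500.9, 282.4, 29.7]
eef_rot: [[0.989, 0.149, -0.001], [0.149, -0.989, -0.001], [-0.001, 0.001, -1.0]]
wrist_force: [0.0, 0.3, -1.7]
width: 0.791
```

Emit:
{"api": "move_arm", "payload": {"hand": [6.2,6.2,6.2,6.2], "linear": [[0,0,0.1],[0,0,0.2],[0,0,0.2],[0,0,0.2]], "twist": [[0,0,0],[0,0,0],[0,0,0],[0,0,0]]}}

```text
t: 6.67
tcp_pos: [501.0, 282.4, 27.8]
eef_rot: [[0.989, 0.149, -0.001], [0.149, -0.989, -0.001], [-0.001, 0.001, -1.0]]
wrist_force: [0.2, 0.1, -1.9]
width: 0.79
```

Emit:
{"api": "move_arm", "payload": {"hand": [7.0,7.3,7.6,7.6,7.6], "linear": [[0,0,0],[0,0,0],[0,0,0],[0,0,0],[0,0,0]], "twist": [[0,0,0],[0,0,0],[0,0,0],[0,0,0],[0,0,0]]}}

```text
t: 7.08
tcp_pos: [501.0, 282.5, 27.8]
eef_rot: [[0.989, 0.149, -0.001], [0.149, -0.989, -0.001], [-0.001, 0.001, -1.0]]
wrist_force: [-0.9, -0.0, -0.3]
width: 0.886
```

Emit:
{"api": "move_arm", "payload": {"hand": [7.6,7.6,7.6,7.6,7.6], "linear": [[0,0,-1],[0,0,-3],[0,0,-6],[0,0,-10],[0,0,-14]], "twist": [[0,0,0],[0,0,0],[0,0,0],[0,0,0],[0,0,0]]}}

```text
t: 7.5
tcp_pos: [500.4, 282.6, 169.7]
eef_rot: [[0.989, 0.149, -0.002], [0.149, -0.989, -0.002], [-0.002, 0.001, -1.0]]
wrist_force: [1.1, 0.4, 0.3]
width: 0.893
```

Emit:
{"api": "move_arm", "payload": {"hand": [8.4,8.4,8.4,8.4], "linear": [[0,0,-4],[0,0,-8],[0,0,-8],[0,0,-8]], "twist": [[0,0,0],[0,0,0],[0,0,0],[0,0,0]]}}

```text
t: 7.83
tcp_pos: [501.1, 283.2, 252.7]
eef_rot: [[0.989, 0.149, 0.002], [0.149, -0.989, -0.0], [0.002, 0.0, -1.0]]
wrist_force: [-0.3, -0.2, -1.3]
width: 0.985
```

Run:
```python
from h import *
st=arm.sense(); print(st['t'],st['tcp_pos'],st['wrist_force'],st['width'])
s=shot('wrist'); W=cloud(s); z=W[...,2]
p=W[(np.hypot(W[...,0]-501,W[...,1]-282)<80)&(z>35)&(z<60)]; print(len(p))
if len(p): print(p.mean(0),p[:,2].std(),cv2.minEnclosingCircle(p[:,:2].astype(np.float32)))
t=shot('top'); cv2.imwrite('pics/5.png',np.hstack([cv2.resize(s['image'],(400,300)),cv2.resize(t['image'],(400,300))]))
print(rel([531.5,-17,250],11.2))
```

```text
7.8333 [501.07969832 283.23767594 252.73307701] [-0.28506908 -0.20275037 -1.25413675] 0.9853337260988874
2995
[501.96453997 281.38668604  45.8820929 ] 1.3500600904576068 ((502.1611328125, 280.1625061035156), 33.922603607177734)
(array([-1.380e+00,  3.007e+01,  2.000e-02]), array([ 0.002,  0.002, -0.046]))
```

View pics/5.png

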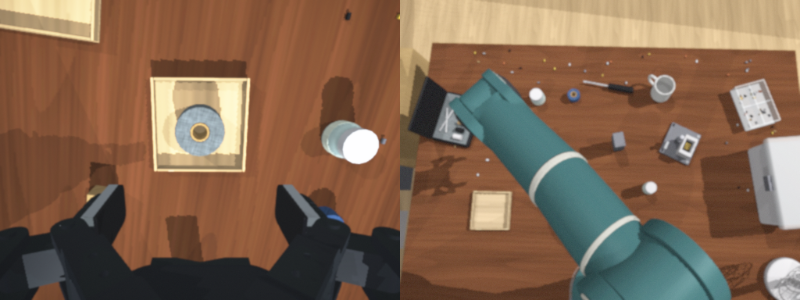

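Emit:
{"api": "move_arm", "payload": {"hand": [8.4,8.4,8.4,8.4,8.4], "linear": [[-1.9,18.4,0],[-1.9,18.4,0],[-1.9,18.4,0],[-1.9,18.4,0],[-1.9,18.4,0]], "twist": [[0,0,0],[0,0,0],[0,0,0],[0,0,0],[0,0,0]]}}

```text
t: 8.35
tcp_pos: [508.5, 92.2, 248.8]
eef_rot: [[0.989, 0.145, -0.004], [0.145, -0.989, -0.004], [-0.005, 0.003, -1.0]]
wrist_force: [-0.2, -0.2, 0.7]
width: 0.981
```

Emit:
{"api": "move_arm", "payload": {"hand": [8.4,8.4,8.4,8.4,8.4], "linear": [[-1.9,18.4,0],[-1.9,18.4,0],[-1.9,18.4,0],[-1.9,18.4,0],[-1.9,18.4,0]], "twist": [[0,0,0],[0,0,0],[0,0,0],[0,0,0],[0,0,0]]}}

```text
t: 8.77
tcp_pos: [515.2, -97.3, 248.3]
eef_rot: [[0.99, 0.141, -0.007], [0.141, -0.99, -0.004], [-0.007, 0.003, -1.0]]
wrist_force: [-0.2, 0.0, 0.1]
width: 0.982
```

Emit:
{"api": "move_arm", "payload": {"hand": [8.4,8.4,8.4,8.4,8.4], "linear": [[-1.9,18.4,0],[-1.9,18.4,0],[-1.9,18.4,0],[-1.9,18.4,0],[-1.9,18.4,0]], "twist": [[0,0,0],[0,0,0],[0,0,0],[0,0,0],[0,0,0]]}}

```text
t: 9.18
tcp_pos: [520.8, -286.9, 247.3]
eef_rot: [[0.99, 0.137, -0.009], [0.137, -0.991, -0.004], [-0.01, 0.002, -1.0]]
wrist_force: [-0.3, -1.6, -0.3]
width: 0.982
```

Emit:
{"api": "move_arm", "payload": {"hand": [8.4,8.4,8.4,8.4,8.4,8.4], "linear": [[0,0,0],[0,0,0],[0,0,0],[0,0,0],[0,0,0],[0,0,0]], "twist": [[0,0,0.58],[0,0,0.58],[0,0,0.58],[0,0,0.58],[0,0,0.58],[0,0,0.58]]}}

```text
invalid input
```

Run:
```python
from h import *
st=arm.sense(); print(st['t'],st['tcp_pos'],st['eef_rot'])
s=shot('wrist'); cv2.imwrite('pics/6.png',s['image'])
print(rel([528,-278,250],-24.6))
```

```text
9.1833 [ 520.80445073 -286.90249375  247.34592363] [[ 0.99046726  0.13742434 -0.00944233]
 [ 0.13739413 -0.99050925 -0.00377975]
 [-0.00987215  0.0024464  -0.99994828]]
(array([ 0.91, -1.07, -0.31]), array([0.006, 0.009, 0.564]))
```

View pics/6.png

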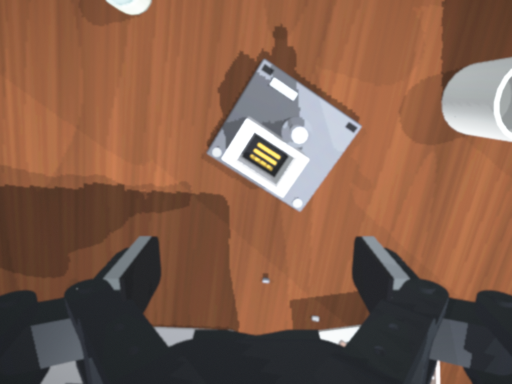

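Emit:
{"api": "move_arm", "payload": {"hand": [8.4,8.4,8.4,8.4,8.4], "linear": [[0.9,-1.1,0],[0.9,-1.1,0],[0.9,-1.1,0],[0.9,-1.1,0],[0.9,-1.1,0]], "twist": [[0.006,0.009,0.564],[0.006,0.009,0.564],[0.006,0.009,0.564],[0.006,0.009,0.564],[0.006,0.009,0.564]]}}

```text
t: 9.65
tcp_pos: [527.3, -277.3, 245.5]
eef_rot: [[0.906, -0.423, -0.002], [-0.423, -0.906, 0.002], [-0.003, -0.0, -1.0]]
wrist_force: [0.6, -0.0, -0.9]
width: 0.985
```

```bash
cat >> h.py <<'E'
def socket(s):
    W=cloud(s); z=W[...,2]; im=s['image'].astype(int)
    near=np.hypot(W[...,0]-528,W[...,1]+274)<60
    T=np.linalg.inv(s['camera_from_world'])
    top=(near&(z>56)&(z<66)&(im.min(2)>140)).astype(np.uint8)
    n,l,stt,c=cv2.connectedComponentsWithStats(top); top=(l==1+np.argmax(stt[1:,4])).astype(np.uint8)
    cs,h=cv2.findContours(top,cv2.RETR_CCOMP,cv2.CHAIN_APPROX_NONE)
    for i,k in enumerate(cs):
        if len(k)>25:
            q=np.array([ray(s,u,v,60)for u,v in k[:,0]]); print('outer' if h[0,i,3]<0 else 'hole',len(k),k[:,0].mean(0),rect(q))
    p=W[(np.hypot(W[...,0]-552,W[...,1]+244)<25)&(z>82)&(z<95)]; print('post',len(p),p.mean(0),cv2.minEnclosingCircle(p[:,:2].astype(np.float32)))
    print('topz',np.median(z[top>0]))
    p=W[(np.hypot(W[...,0]-546,W[...,1]+258)<95)&(z>6)&(z<16)&(im.max(2)-im.min(2)<40)]; print('plate',len(p),rect(p))
E
python3 - <<'E'
from h import *
socket(load('wrist')); print()
st=arm.sense(); print(st['t'],st['tcp_pos'],st['eef_rot'])
s=shot('wrist'); socket(s); print(); socket(load('top'))
E
```

```text
outer 318 [277.37421384 147.88679245] (array([ 533.2, -262. ]), np.float32(75.2), np.float32(71.7), np.float32(65.0))
hole 137 [265.22627737 157.68613139] (array([ 527.2, -275. ]), np.float32(48.8), np.float32(34.4), np.float32(154.8))
post 224 [ 552.00125863 -245.14762423   86.48440478] ((552.4716796875, -245.42225646972656), 7.4121012687683105)
topz 59.12727112072963
plate 8291 (array([ 545.8, -260. ]), np.float32(130.1), np.float32(120.2), np.float32(155.1))

9.65 [ 527.33362913 -277.27315652  245.54903376] [[ 9.06333142e-01 -4.22557909e-01 -2.24688184e-03]
 [-4.22555361e-01 -9.06335821e-01  1.53175345e-03]
 [-2.68368403e-03 -4.38846956e-04 -9.99996303e-01]]
outer 337 [259.39762611 156.15430267] (array([ 533.5, -262.2]), np.float32(74.8), np.float32(71.8), np.float32(65.0))
hole 161 [255.73291925 167.86335404] (array([ 527.6, -274.7]), np.float32(48.2), np.float32(34.8), np.float32(155.0))
post 221 [ 552.58934047 -245.32008034   86.56451623] ((552.4953002929688, -245.6569061279297), 7.304154872894287)
topz 59.12069848427356
plate 8221 (array([ 546., -260.]), np.float32(130.0), np.float32(118.8), np.float32(155.0))

outer 79 [368.96202532 186.16455696] (array([ 527. , -272.7]), np.float32(72.6), np.float32(51.0), np.float32(154.9))
hole 55 [368.74545455 187.        ] (array([ 524.3, -273.7]), np.float32(57.0), np.float32(39.5), np.float32(150.1))
post 21 [ 552.12770012 -245.52752161   85.82515801] ((551.66748046875, -245.61770629882812), 7.346716403961182)
topz 58.53974476591611
plate 928 (array([ 544.6, -259.7]), np.float32(130.0), np.float32(120.2), np.float32(155.3))
```

Emit:
{"api": "move_arm", "payload": {"hand": [8.4,8.4,8.4,8.4,8.4], "linear": [[-5.1,-11.6,0],[-5.1,-11.6,0],[-5.1,-11.6,0],[-5.1,-11.6,0],[-5.1,-11.6,0]], "twist": [[0,0,0],[0,0,0],[0,0,0],[0,0,0],[0,0,0]]}}

```text
t: 10.12
tcp_pos: [530.4, -147.5, 245.3]
eef_rot: [[0.908, -0.419, -0.003], [-0.419, -0.908, 0.002], [-0.004, -0.001, -1.0]]
wrist_force: [-0.3, -0.0, -0.9]
width: 0.986
```

Emit:
{"api": "move_arm", "payload": {"hand": [8.4,8.4,8.4,8.4,8.4], "linear": [[-5.1,-11.6,0],[-5.1,-11.6,0],[-5.1,-11.6,0],[-5.1,-11.6,0],[-5.1,-11.6,0]], "twist": [[0,0,-0.6],[0,0,-0.6],[0,0,-0.6],[0,0,-0.6],[0,0,-0.6]]}}

```text
t: 10.53
tcp_pos: [532.4, -18.4, 245.1]
eef_rot: [[0.984, 0.179, -0.004], [0.179, -0.984, 0.003], [-0.004, -0.004, -1.0]]
wrist_force: [0.7, -0.2, -0.3]
width: 0.983
```

```bash
cat >> h.py <<'E'
def batt(s,c,zt=114):
    W=cloud(s); z=W[...,2]
    m=((np.hypot(W[...,0]-c[0],W[...,1]-c[1])<60)&(z>zt-6)&(z<zt+6)).astype(np.uint8)
    k=max(cv2.findContours(m,cv2.RETR_EXTERNAL,cv2.CHAIN_APPROX_NONE)[0],key=cv2.contourArea)
    q=np.array([ray(s,u,v,zt)for u,v in k[:,0]]); p=W[m>0]
    return rect(q),rect(p),p.mean(0).round(1),len(p)
E
python3 - <<'E'
from h import *
st=arm.sense(); print(st['t'],st['tcp_pos'])
s=shot('wrist'); cv2.imwrite('pics/7.png',s['image']); b=batt(s,(531.5,-17)); print(b)
print(rel([531.5,-17,160],11.2))
E
```

```text
10.5333 [532.37331504 -18.36823374 245.11030325]
((array([531.8, -15.6]), np.float32(50.6), np.float32(37.9), np.float32(11.6)), (array([531.9, -16.6]), np.float32(51.4), np.float32(38.1), np.float32(11.4)), array([532. , -15.6, 112.9]), 2794)
(array([ 0.  , -0.3 ,  8.49]), array([-0.003,  0.004, -0.01 ]))
```

Emit:
{"api": "move_arm", "payload": {"hand": [8.4,8.4,8.4,8.4,8.4], "linear": [[-0.07,-0.18,2.5],[-0.07,-0.18,5],[-0.07,-0.18,7.5],[-0.07,-0.18,9],[-0.07,-0.18,9.5]], "twist": [[-0.003,0.004,-0.02],[-0.003,0.004,-0.02],[-0.003,0.004,-0.02],[-0.003,0.004,-0.02],[-0.003,0.004,-0.02]]}}

```text
t: 11.0
tcp_pos: [529.6, -19.5, 147.1]
eef_rot: [[0.98, 0.201, -0.004], [0.201, -0.98, 0.001], [-0.004, -0.002, -1.0]]
wrist_force: [-0.5, 0.5, -0.9]
width: 0.983
```

Run:
```python
from h import *
st=arm.sense(); print(st['t'],st['tcp_pos'])
s=shot('wrist'); b=batt(s,(531.5,-17)); print(b)
print(rel([531.3,-16.4,93],11.5))
```

```text
11.0 [529.55332373 -19.46917234 147.06758617]
((array([531.8, -14.9]), np.float32(50.8), np.float32(37.4), np.float32(11.6)), (array([532.1, -16.3]), np.float32(52.0), np.float32(37.7), np.float32(11.3)), array([531.8, -15. , 112.9]), 6459)
(array([ 0.21, -0.24,  5.46]), array([-0.001,  0.004,  0.002]))
```

Emit:
{"api": "move_arm", "payload": {"hand": [8.4,8.4,8.4,8.4,8.4], "linear": [[0.22,-0.33,1.5],[0.22,-0.33,3],[0.22,-0.33,4.3],[0.22,-0.33,5.2],[0.22,-0.33,5.4]], "twist": [[-0.001,0.004,0.002],[-0.001,0.004,0.002],[-0.001,0.004,0.002],[-0.001,0.004,0.002],[-0.001,0.004,0.002]]}}

```text
t: 11.47
tcp_pos: [530.8, -15.9, 92.7]
eef_rot: [[0.98, 0.199, -0.001], [0.199, -0.98, 0.001], [-0.001, -0.001, -1.0]]
wrist_force: [1.1, 0.8, -0.3]
width: 0.984
```

Emit:
{"api": "move_arm", "payload": {"hand": [7,6.2,5.8,5.8,5.8], "linear": [[0,0,0],[0,0,0],[0,0,0],[0,0,0],[0,0,0]], "twist": [[0,0,0],[0,0,0],[0,0,0],[0,0,0],[0,0,0]]}}

```text
t: 11.88
tcp_pos: [531.1, -16.0, 93.1]
eef_rot: [[0.98, 0.198, -0.0], [0.198, -0.98, 0.0], [-0.0, -0.0, -1.0]]
wrist_force: [0.5, 0.3, 0.7]
width: 0.68
```

Run:
```python
from h import *
st=arm.sense(); print(st['t'],st['tcp_pos'],st['width'],st['wrist_force'])
print(rel([531.3,-15.5,93],11.5))
```

```text
11.8833 [531.06045859 -15.97252645  93.12997102] 0.6797340861916686 [0.53953351 0.32685919 0.71142548]
(array([ 0.03, -0.04,  0.01]), array([-0.   ,  0.   , -0.001]))
```

Emit:
{"api": "move_arm", "payload": {"hand": [4.4,4.4,4.4,4.4,4.4], "linear": [[0,0,0],[0,0,0],[0,0,0],[0,0,0],[0,0,0]], "twist": [[0,0,0],[0,0,0],[0,0,0],[0,0,0],[0,0,0]], "grip_force": 90}}

```text
t: 12.3
tcp_pos: [531.3, -16.0, 93.6]
eef_rot: [[0.98, 0.198, 0.0], [0.198, -0.98, 0.0], [0.0, -0.0, -1.0]]
wrist_force: [-0.1, -0.1, 7.5]
width: 0.593
```

Emit:
{"api": "move_arm", "payload": {"hand": [4.4,4.4,4.4,4.4], "linear": [[0,0,0],[0,0,0],[0,0,0],[0,0,0]], "twist": [[0,0,0],[0,0,0],[0,0,0],[0,0,0]]}}

```text
t: 12.63
tcp_pos: [531.3, -16.0, 93.6]
eef_rot: [[0.98, 0.198, 0.0], [0.198, -0.98, 0.0], [0.0, -0.0, -1.0]]
wrist_force: [-0.9, -0.3, 1.7]
width: 0.596
```

Run:
```python
from h import *
st=arm.sense(); print(st['t'],st['tcp_pos'],st['width'],st['wrist_force'],st['eef_rot'])
s=shot('wrist'); print(batt(s,(531.5,-17)))
```

```text
12.6333 [531.2886423  -16.00258768  93.59063627] 0.5956752307939563 [-0.86469923 -0.25226102  1.68097614] [[ 9.80121933e-01  1.98395852e-01  2.86187757e-04]
 [ 1.98395808e-01 -9.80121968e-01  1.75543933e-04]
 [ 3.15326096e-04 -1.15276007e-04 -9.99999944e-01]]
((array([531.6, -14.3]), np.float32(75.8), np.float32(38.8), np.float32(11.4)), (array([532.2, -16.4]), np.float32(78.0), np.float32(38.6), np.float32(11.4)), array([531.6, -13.9, 113.2]), 14066)
```

Emit:
{"api": "move_arm", "payload": {"hand": [4.4,4.4,4.4,4.4,4.4], "linear": [[0,0,-1.5],[0,0,-4],[0,0,-7.5],[0,0,-11],[0,0,-13.5]], "twist": [[0,0,0],[0,0,0],[0,0,0],[0,0,0],[0,0,0]]}}

```text
t: 13.1
tcp_pos: [531.5, -15.8, 231.2]
eef_rot: [[0.98, 0.199, 0.002], [0.199, -0.98, 0.0], [0.002, 0.0, -1.0]]
wrist_force: [1.2, -0.6, -3.2]
width: 0.595
```

Emit:
{"api": "move_arm", "payload": {"hand": [4.4,4.4,4.4,4.4,4.4], "linear": [[-0.5,2,0],[-1,5,0],[-1.7,8,0],[-2.3,11,0],[-2.8,12.7,0]], "twist": [[0,0,0],[0,0,0],[0,0,0],[0,0,0],[0,0,0]]}}

```text
t: 13.52
tcp_pos: [528.7, -149.3, 230.7]
eef_rot: [[0.981, 0.196, 0.001], [0.196, -0.981, -0.0], [0.001, 0.001, -1.0]]
wrist_force: [-0.0, -0.4, -3.3]
width: 0.593
```

Emit:
{"api": "move_arm", "payload": {"hand": [4.4,4.4,4.4,4.4,4.4], "linear": [[-0.5,3,0],[-1,6,0],[-1.7,9,0],[-2.3,11.5,0],[-2.8,12.7,0]], "twist": [[0,0,0],[0,0,0],[0,0,0],[0,0,0],[0,0,0]]}}

```text
t: 13.93
tcp_pos: [525.2, -283.0, 230.1]
eef_rot: [[0.981, 0.193, 0.0], [0.193, -0.981, -0.001], [-0.0, 0.001, -1.0]]
wrist_force: [-1.1, 0.6, -3.4]
width: 0.591
```

Emit:
{"api": "move_arm", "payload": {"hand": [4.4,4.4,4.4,4.4,4.4], "linear": [[0,0,0],[0,0,0],[0,0,0],[0,0,0],[0,0,0]], "twist": [[0,0,0.1],[0,0,0.22],[0,0,0.34],[0,0,0.45],[0,0,0.55]]}}

```text
t: 14.35
tcp_pos: [525.1, -282.5, 229.6]
eef_rot: [[0.935, -0.353, -0.0], [-0.353, -0.935, -0.0], [-0.0, 0.0, -1.0]]
wrist_force: [-0.1, 0.4, -2.5]
width: 0.598
```

Run:
```python
from h import *
st=arm.sense(); print(st['t'],st['tcp_pos'],st['width'],st['wrist_force'])
print(rel([526.8,-275.5,210],-25))
```

```text
14.35 [ 525.06820064 -282.50264187  229.6388946 ] 0.5982836466736112 [-0.05391221  0.39766578 -2.4747498 ]
(array([-0.08, -0.72,  1.96]), array([0.   , 0.   , 0.075]))
```

Emit:
{"api": "move_arm", "payload": {"hand": [4.4,4.4,4.4,4.4,4.4], "linear": [[-0.08,-0.72,0],[-0.08,-0.72,1],[-0.08,-0.72,2],[-0.08,-0.72,3],[-0.08,-0.72,3]], "twist": [[0,0,0.075],[0,0,0.075],[0,0,0.075],[0,0,0.075],[0,0,0.075]]}}

```text
t: 14.77
tcp_pos: [525.6, -275.3, 196.6]
eef_rot: [[0.907, -0.421, -0.004], [-0.421, -0.907, 0.001], [-0.004, 0.0, -1.0]]
wrist_force: [0.8, 0.7, -4.1]
width: 0.597
```

Run:
```python
from h import *
st=arm.sense(); print(st['t'],st['tcp_pos'],st['width'],st['wrist_force'])
print(rel([526.8,-275.5,163],-25))
s=shot('wrist'); t=shot('side')
c=cv2.resize(t['image'][60:180,220:380],(400,300),interpolation=cv2.INTER_CUBIC)
cv2.imwrite('pics/8.png',np.hstack([cv2.resize(s['image'],(400,300)),c]))
```

```text
14.7667 [ 525.56656704 -275.26801854  196.63998064] 0.5968442423972521 [ 0.81704853  0.66517942 -4.13668787]
(array([ 0.14, -0.03,  3.36]), array([0.   , 0.004, 0.002]))
```

View pics/8.png

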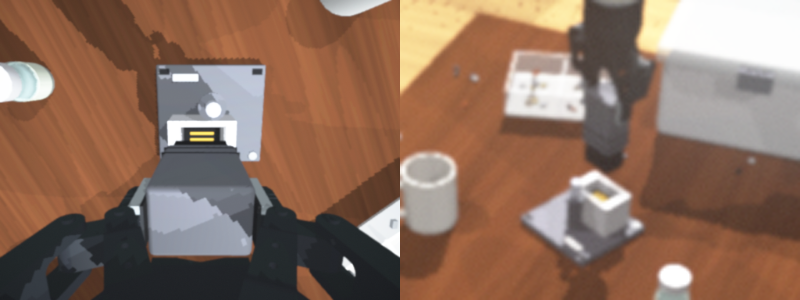

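Emit:
{"api": "move_arm", "payload": {"hand": [4.4,4.4,4.4,4.4,4.4], "linear": [[0.14,-0.03,1],[0.14,-0.03,2],[0.14,-0.03,3],[0.14,-0.03,3.7],[0.14,-0.03,3.7]], "twist": [[0,0.004,0],[0,0.004,0],[0,0.004,0],[0,0.004,0],[0,0.004,0]]}}

```text
t: 15.28
tcp_pos: [526.9, -275.5, 159.7]
eef_rot: [[0.907, -0.421, -0.0], [-0.421, -0.907, 0.0], [-0.001, 0.0, -1.0]]
wrist_force: [0.1, -0.9, -3.7]
width: 0.595
```

Run:
```python
from h import *
st=arm.sense(); print(st['t'],st['tcp_pos'],st['width'],st['wrist_force'])
print(rel([526.8,-275.5,153.6],-25))
s=shot('wrist')
cv2.imwrite('pics/9.png',cv2.resize(s['image'][60:240,150:360],None,fx=3,fy=3,interpolation=cv2.INTER_CUBIC))
```

```text
15.2833 [ 526.93684728 -275.49854782  159.73034433] 0.5948328185234408 [ 0.05551242 -0.92730822 -3.65326579]
(array([-0.01,  0.01,  0.61]), array([0.   , 0.001, 0.001]))
```

View pics/9.png

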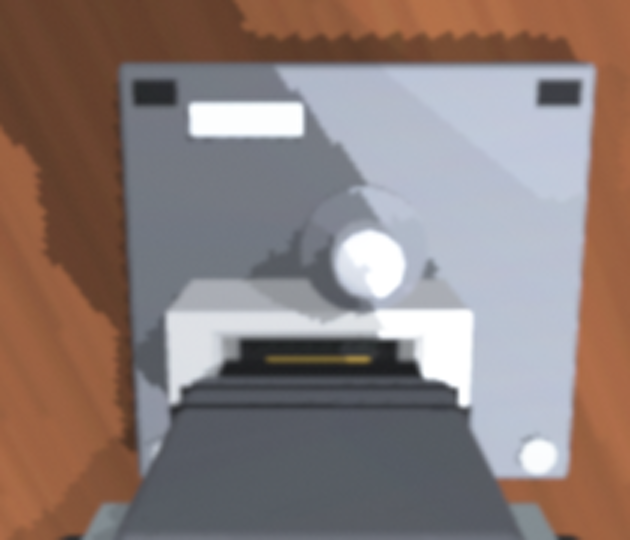

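Emit:
{"api": "move_arm", "payload": {"hand": [4.4,4.4,4.4,4.4,4.4], "linear": [[0,0,0.3],[0,0,0.6],[0,0,0.8],[0,0,0.9],[0,0,0.9]], "twist": [[0,0,0],[0,0,0],[0,0,0],[0,0,0],[0,0,0]]}}

```text
t: 15.75
tcp_pos: [527.4, -275.7, 151.7]
eef_rot: [[0.907, -0.421, 0.0], [-0.421, -0.907, -0.0], [0.001, 0.0, -1.0]]
wrist_force: [-0.7, 0.3, -3.4]
width: 0.595
```

Emit:
{"api": "move_arm", "payload": {"hand": [4.4,4.4,4.4,4.4,4.4], "linear": [[-0.03,0,0.2],[-0.03,0,0.4],[-0.03,0,0.6],[-0.03,0,0.7],[-0.03,0,0.7]], "twist": [[0,0,0],[0,0,0],[0,0,0],[0,0,0],[0,0,0]]}}

```text
t: 16.17
tcp_pos: [526.9, -275.5, 144.3]
eef_rot: [[0.907, -0.421, 0.0], [-0.421, -0.907, -0.0], [0.0, 0.0, -1.0]]
wrist_force: [-0.5, 0.3, -5.2]
width: 0.593
```

Emit:
{"api": "move_arm", "payload": {"hand": [4.4,4.4,4.4,4.4,4.4], "linear": [[0,0,0.3],[0,0,0.6],[0,0,0.9],[0,0,1.2],[0,0,1.4]], "twist": [[0,0,0],[0,0,0],[0,0,0],[0,0,0],[0,0,0]]}}

```text
t: 16.58
tcp_pos: [527.1, -275.6, 130.5]
eef_rot: [[0.907, -0.422, 0.0], [-0.422, -0.907, -0.0], [0.001, 0.0, -1.0]]
wrist_force: [-1.7, 0.5, 6.4]
width: 0.598
```

Emit:
{"api": "move_arm", "payload": {"hand": [4.4,4.4,4.4,4.4,4.4], "linear": [[0,0,0.3],[0,0,0.6],[0,0,0.8],[0,0,1.0],[0,0,1.1]], "twist": [[0,0,0],[0,0,0],[0,0,0],[0,0,0],[0,0,0]]}}

```text
t: 17.0
tcp_pos: [527.2, -275.6, 119.6]
eef_rot: [[0.907, -0.422, 0.0], [-0.422, -0.907, -0.001], [0.001, 0.0, -1.0]]
wrist_force: [-2.9, 0.8, 15.5]
width: 0.601
```

Emit:
{"api": "move_arm", "payload": {"hand": [4.4,4.4,4.4], "linear": [[0,0,0.1],[0,0,0.2],[0,0,0.2]], "twist": [[0,0,0],[0,0,0],[0,0,0]]}}

```text
t: 17.25
tcp_pos: [527.3, -275.6, 119.5]
eef_rot: [[0.907, -0.422, 0.0], [-0.422, -0.907, -0.001], [0.001, 0.001, -1.0]]
wrist_force: [-14.3, 6.0, 35.8]
width: 0.593
```

Emit:
{"api": "move_arm", "payload": {"hand": [4.4,4.4,5.6,6.4,7.2], "linear": [[0,0,0],[0,0,0],[0,0,0],[0,0,0],[0,0,0]], "twist": [[0,0,0],[0,0,0],[0,0,0],[0,0,0],[0,0,0]]}}

```text
t: 17.67
tcp_pos: [527.4, -275.6, 119.3]
eef_rot: [[0.907, -0.422, 0.0], [-0.422, -0.907, -0.001], [0.001, 0.001, -1.0]]
wrist_force: [-0.7, -0.2, 0.3]
width: 0.841
```

Emit:
{"api": "move_arm", "payload": {"hand": [7.5,7.5,7.5,7.5,7.5], "linear": [[0,0,0],[0,0,0],[0,0,-1.5],[0,0,-4],[0,0,-8]], "twist": [[0,0,0],[0,0,0],[0,0,0],[0,0,0],[0,0,0]]}}

```text
t: 18.08
tcp_pos: [525.8, -274.9, 197.4]
eef_rot: [[0.907, -0.421, -0.004], [-0.421, -0.907, 0.001], [-0.004, 0.0, -1.0]]
wrist_force: [-0.3, -1.0, -0.4]
width: 0.874
```

Emit:
{"api": "move_arm", "payload": {"hand": [7.5,7.5,7.5,7.5,7.5], "linear": [[0,0,-3],[0,0,-6],[0,0,-9],[0,0,-10],[0,0,-10]], "twist": [[0,0,0],[0,0,0],[0,0,0],[0,0,0],[0,0,0]]}}

```text
t: 18.5
tcp_pos: [527.2, -275.4, 300.3]
eef_rot: [[0.907, -0.422, -0.0], [-0.422, -0.907, -0.001], [0.0, 0.001, -1.0]]
wrist_force: [1.4, 1.0, -0.2]
width: 0.876
```

Run:
```python
from h import *
st=arm.sense(); print(st['t'],st['tcp_pos'],st['width'],st['wrist_force'])
s=shot('wrist'); t=shot('side'); a=shot('top')
W=cloud(s); z=W[...,2]; p=W[(np.hypot(W[...,0]-527,W[...,1]+275)<32)&(z>125)&(z<160)]
print('batt top z',np.median(p[:,2]) if len(p) else None, p[:,2].std(), batt(s,(527,-275),140))
W=cloud(t); z=W[...,2]; p=W[(np.hypot(W[...,0]-527,W[...,1]+275)<32)&(z>125)&(z<170)]; print('side',np.percentile(p[:,2],[50,95]))
for n,x,y,h in(('mug',748,-187,85),('glue',371,-135,75),('wood',370,135,35),('small',725,155,30),('paint',711,293,60),('roll',501,282,48)):
    for s2,nm in((a,'top'),(t,'side')):
        W=cloud(s2);z=W[...,2];p=W[(np.hypot(W[...,0]-x,W[...,1]-y)<60)&(abs(z-h)<6)];print(n,nm,len(p),p.mean(0).round() if len(p) else'')
c=cv2.resize(t['image'][60:180,220:380],(400,300),interpolation=cv2.INTER_CUBIC)
cv2.imwrite('pics/10.png',np.vstack([np.hstack([cv2.resize(s['image'],(400,300)),c]),np.hstack([cv2.resize(a['image'],(400,300)),cv2.resize(t['image'],(400,300))])]))
```

```text
18.5 [ 527.2247593  -275.37253888  300.32468864] 0.8763912715340967 [ 1.39855951  0.97684973 -0.19374166]
batt top z 138.9236921902338 1.8317434359809077 ((array([ 528.3, -275.4]), np.float32(51.2), np.float32(37.0), np.float32(155.0)), (array([ 528. , -275.9]), np.float32(51.9), np.float32(37.3), np.float32(155.3)), array([ 528.2, -275.5,  138.8]), 2291)
side [137.25083517 142.24593289]
mug top 126 [ 749. -188.   83.]
mug side 85 [ 747. -184.   83.]
glue top 147 [ 370. -134.   74.]
glue side 89 [ 370. -131.   74.]
wood top 242 [370. 135.  34.]
wood side 212 [370. 138.  34.]
small top 158 [725. 155.  28.]
small side 127 [725. 157.  28.]
paint top 185 [711. 294.  59.]
paint side 178 [711. 297.  59.]
roll top 373 [501. 279.  46.]
roll side 387 [500. 282.  46.]
```

View pics/10.png

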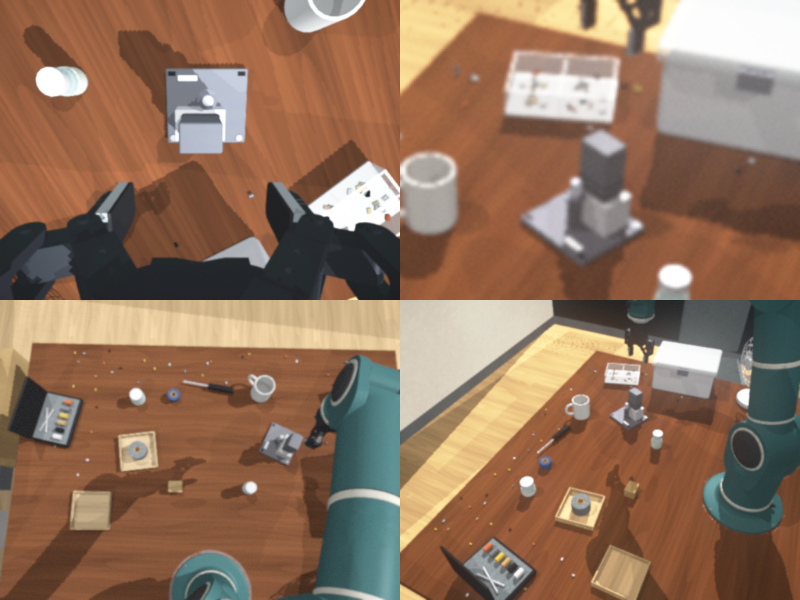

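```bash
python3 -c "
from h import *
print(order.hand_in(), arm.sense()['t'])"
```

```text
the job is handed in; nothing more can be done
the job is handed in; nothing more can be done
```

The roll is standing flat in the plywood tray on the robot's right (of the two), and the battery pack is plugged fully into the socket. I handed the job in at about 18.5 s.

**Last checks**
- **Battery:** its downward travel stopped within 0.1 mm of the height expected for a flush shoulder, at about 36 N. After release, its top measured 138.9 mm. That matches the 140 mm expected for flush, because the wrist camera had been reading about 1 mm low throughout.
- **Roll:** its top measured about 46 mm against the expected 48 mm, near the centre of the tray, and it looks flat in the images.
- **Other things:** the mug, both jars, the wooden block and the small blue roll measured within 1–4 mm of where they started, which is about camera accuracy. I checked the screwdriver only by eye, and it looks unmoved.
- **Robot:** the gripper is open, clear of everything, and the wrist force is near zero.

No final check failed. One move call was refused because it had six rows, so nothing moved; I sent it again with five. Different ways of measuring the hole and the battery disagreed by 1–2 mm, but the battery went in without catching.

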